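# Stack a tiered lunch box on the packing board

### The arm

A 6-joint arm with a two-finger parallel gripper is mounted at the origin on the work surface. World frame = base frame: x ahead of the robot, y to its left, z up, the work surface at z = 0. Lengths are in m, angles in rad, forces in N, time in s.
With the tool pointing down it reaches from about 0.275 to 0.75 m from the base axis. Payload 10.2 kg.
Tool frame: the origin (TCP) lies midway between the tips of the shut fingers; the grasp point (between the pads) lies 19 mm behind it (robot.grip_point_offset is the distance from the TCP to the grasp point, in m); z points along the fingers, y is the line along which they close (so a half turn about z gives the same grasp; the last joint's range is limited). The gripper opens to 88 mm and grips with 3 to 60 N. Pads are 18 mm wide; open, the fingers measure 123 mm over their backs; the gripper's body (75 mm by 187 mm) begins 45 mm behind the grasp point.
Start: joints at [-0.223, 0.313, 1.498, -0, 1.331, -0.223], TCP at [0.525, -0, 0.217] pointing down, gripper open.
Joint ranges: [-2.94, 2.94], [-0.97, 2.17], [0.19, 2.56], [-1.23, 4.37], [0.02, 3.11], [-2.88, 2.88]. Speed limits (rad/s): [2.39, 2.39, 3.01, 3.14, 3.14, 3.14].

### API

Orientations are given as a unit quaternion [x, y, z, w].
In Python, from plant import robot, vision gives the robot as it stands.
- The arm moves only by the tool play_rows, never from a script. Its argument "motion" is a list that holds one entry, the list of rows, each a list of 4 numbers: the shift along the tool's x, y, z as a fraction of full scale, then the turn about the tool's z as a fraction of full scale. In form: [[[tx, ty, tz, twist], ...]]. A call has 1 to 10 rows; each row is the pose to reach, as a shift and turn from the pose commanded when the call began, along the tool's axes at that moment, turning the shorter way round; what a row does not reach only later rows make up. Full scale, the value 1, is 100 mm for a shift and 360 degrees for a turn. A row lasts 1/10 s, in which the tool goes at most 50 mm and 8.59 degrees, less where a joint would pass 70% of its speed; a pose out of reach is approached as far as the arm can. A call with a number of a shift or a turn outside -1 to 1 is refused whole. A call with a gripper value outside its range is refused whole. "claw" is the closure, from -1 (fully open) to 1 (shut), set as the call begins (left out, the last holds). The fingers move at their own pace and stop on an object; the grip force is fixed at half the most. Time passes only in rows, so rows that repeat a pose let the fingers close. It gives the time, the measured TCP pose, the force, the opening and the grip force at its end, in the units of the state.
- robot.state(): the state, without advancing time (a new reading comes with each control period).
- vision.grab_frame(name): name is "scene" or "side" or "wrist"; returns the picture (400x640x3 uint8, blue, green, red); there is no depth.
- vision.camera_params(name): a dict with "intrinsics" (3x3 intrinsics, pixels), "extrinsics" (4x4, takes a point from camera to world coordinates). Camera axes: x right, y up, looking along -z (the intrinsics and any distortion apply to the point x, -y, -z); pixel columns grow to the right and rows downward; lengths in m; the calibration is good to about 2 mm. A picture is of the moment at which its call begins: read the wrist's pose just before it. camera_params takes no time and is no camera call; for the wrist camera it gives the pose at the moment of the call.
- robot.close_job(): hands the job in; it is judged then, once.
The state is a dict: "time_s": time; "joints": joint angles; "qvel": joint speeds; "joint_torque": joint torques, N m; "position": TCP position; "eef_rot": TCP orientation; "force": force on the tool from outside, world axes, zero at the start; "torque": the same for the moment, N m; "finger_gap": opening from 0.0 (shut) to 1.0 (fully open); "grasp_force": force on a finger pad.
Only numpy, scipy, OpenCV 4.12 (cv2) and the standard library are available. Lean on these libraries where they do the work, as an engineer would, in place of code of your own. Each camera call takes 0.05 s, during which the arm holds its last target. There are 200 camera calls.

### The job

Put the tiered lunch box together on the white board, in the middle of it and lined up with its length: the deep undivided tier at the bottom, on it the two-compartment tier, then the three-compartment tier, and the lid on top. Each part must sit level and fully home, its foot inside the mouth of the one below, and the stack is left standing by itself. Leave the basket, the bowl and the bottle where they are.

Things in the scene. Friction and masses are not known exactly. Their poses are not given: they have to be found in the camera images.
- board: Plain white plastic board lying fixed on the steel bench, 200 x 90 mm, 12 mm thick. Origin: centre of its underside (12 mm below its top face); x along its 200 mm length, z up.
- deep_tier: Open black lunch-box tier, red floor, no partition, 160 x 62 x 55 mm high, 0.12-0.26 kg. Walls 4 mm thick: mouth 152 x 54. The lowest 5 mm is a foot 144 x 46 (140 x 42 at its end) that fits any tier's mouth, 4 mm spare a side; sides plain above. Seated, the next part's origin is 50 mm above this one's. Origin: centre of underside; x along length, z up; same after half a turn.
- two_tier: Open black lunch-box tier, red floor, 1 red partition 10 mm under rim, 160 x 62 x 40 mm high, 0.1-0.21 kg. Walls 4 mm thick: mouth 152 x 54. The lowest 5 mm is a foot 144 x 46 (140 x 42 at its end) that fits any tier's mouth, 4 mm spare a side; sides plain above. Seated, the next part's origin is 35 mm above this one's. Origin: centre of underside; x along length, z up; same after half a turn.
- three_tier: Open black lunch-box tier, red floor, 2 red partitions 10 mm under rim, 160 x 62 x 40 mm high, 0.1-0.21 kg. Walls 4 mm thick: mouth 152 x 54. The lowest 5 mm is a foot 144 x 46 (140 x 42 at its end) that fits any tier's mouth, 4 mm spare a side; sides plain above. Seated, the next part's origin is 35 mm above this one's. Origin: centre of underside; x along length, z up; same after half a turn.
- lid: Lunch-box lid, lying top up: closed black slab 160 x 62 mm, 24 mm high in all, 0.07-0.16 kg. Full-size straight sides from 5 to 21 mm above the underside, a slightly smaller panel above, and below a foot 5 mm high, 144 x 46 mm, that fits the mouth of a tier with 4 mm spare a side. Origin: centre of underside; x along length, z up; same after half a turn.
- basket: Bystander: green slatted plastic basket, 120 x 170 mm, 60 mm high, on the far side of the work. Origin: centre of its underside.
- bowl: Bystander: round steel bowl, 120 mm across, 50 mm high, on the far side of the work. Origin: centre of its underside.
- bottle: Bystander: clear sauce bottle with a red cap, 52 mm across, 130 mm high, standing on the far side of the work. Origin: centre of its underside.

How it is judged:
At the end, for the whole second after the job is handed in: Deep tier on the board (centres within 15 mm, 0.15 rad), then two-compartment tier, three-compartment tier and lid, each within 7 mm and 0.1 rad of the part below and fully seated (height +2.5/-3 mm); all level within 0.03 rad and at rest (horizontal distance between deep_tier and board below 0.015 m and z of deep_tier in the frame of board between 0.009 and 0.0145 m and angle between the x axis of deep_tier and the x axis of board, either way round below 0.15 rad and angle between each of deep_tier, two_tier, three_tier, lid's own z axis and vertical below 0.03 rad and linear speed of each of deep_tier, two_tier, three_tier, lid below 0.02 m/s and angular speed of each of deep_tier, two_tier, three_tier, lid below 0.1 rad/s and horizontal distance between two_tier and deep_tier below 0.007 m and z of two_tier in the frame of deep_tier between 0.047 and 0.0525 m and angle between the x axis of two_tier and the x axis of deep_tier, either way round below 0.1 rad and horizontal distance between three_tier and two_tier below 0.007 m and z of three_tier in the frame of two_tier between 0.032 and 0.0375 m and angle between the x axis of three_tier and the x axis of two_tier, either way round below 0.1 rad and horizontal distance between lid and three_tier below 0.007 m and z of lid in the frame of three_tier between 0.032 and 0.0375 m and angle between the x axis of lid and the x axis of three_tier, either way round below 0.1 rad); the robot touches nothing.
It fails at once if the basket is shifted more than 30 mm (distance of basket from where it was at the start of the episode above 0.03 m).
It fails at once if the bowl is shifted more than 30 mm (distance of bowl from where it was at the start of the episode above 0.03 m).
It fails at once if the bottle is shifted more than 30 mm (distance of bottle from where it was at the start of the episode above 0.03 m).
It also fails if it takes over 125 s, if anything falls off the work surface, if the arm or the gripper's body presses on something with over 40 N, if the wrist force passes 120 N, or if a joint passes its speed limit or range.

## Working session

There is one attempt and no reset: what is moved stays moved. The work goes in short steps, Python scripts to look and compute and a tool call to move; the robot and the scene stay as the last step left them, time stands still between calls to the robot, and variables do not carry over. Pictures are saved under pics/ and viewed, at most 14 in all, crops included, and the job is handed in when it is done.

Besides the shell and the picture viewer there is one more tool, called after "Emit:" by a JSON object that holds its "op" and its "data". play_rows: Moves the arm, as the interface text tells. Shift numbers are shares of 100 mm and turn numbers shares of 360 degrees, none past 1 either way. Its arguments: {"type":"object","properties":{"motion":{"type":"array"},"claw":{"type":"number"}},"required":["motion"]}

```bash
mkdir -p pics; python3 - <<'E'
from plant import robot, vision
import cv2, numpy as np
print(robot.state())
for n in ("scene","side"):
    p=vision.camera_params(n); print(n,np.round(p["intrinsics"],1).tolist(),np.round(p["extrinsics"],3).tolist(),[k for k in p])
    cv2.imwrite(f"pics/{n}0.png",vision.grab_frame(n))
p=vision.camera_params("wrist"); print(np.round(p["intrinsics"],1).tolist(),np.round(p["extrinsics"],3).tolist())
E
```

```text
{'time_s': 0.0, 'joints': array([-2.23375406e-01,  3.13426358e-01,  1.49843383e+00, -1.76952438e-05,
        1.33100022e+00, -2.23392165e-01]), 'qvel': array([ 4.98791757e-05, -1.05317219e-04, -5.65687171e-04, -2.54331951e-03,
        1.18834350e-03, -1.10661190e-03]), 'joint_torque': array([-1.80187753e-04, -4.02218950e+01, -2.52264959e+01,  6.94810320e-02,
        3.53677373e-02, -8.52248218e-05]), 'position': array([5.24724726e-01, 5.85254761e-05, 2.16374412e-01]), 'eef_rot': array([ 7.07099224e-01,  7.07114054e-01, -3.45059343e-04, -5.31797169e-04]), 'force': array([ 0.28981276, -0.30917637, -0.66474891]), 'torque': array([-0.03913494, -0.01992495, -0.03504852]), 'grasp_force': 0.0, 'finger_gap': 1.0012940672862383}
scene [[390.3, 0.0, 322.3], [0.0, 390.3, 205.9], [0.0, 0.0, 1.0]] [[0.821, -0.466, 0.329, 1.032], [0.57, 0.66, -0.49, -0.619], [0.012, 0.59, 0.807, 1.03], [0.0, 0.0, 0.0, 1.0]] ['intrinsics', 'extrinsics']
side [[423.7, 0.0, 316.5], [0.0, 423.7, 196.6], [0.0, 0.0, 1.0]] [[0.669, 0.519, -0.532, -0.093], [-0.743, 0.447, -0.497, -0.667], [-0.02, 0.728, 0.685, 0.959], [0.0, 0.0, 0.0, 1.0]] ['intrinsics', 'extrinsics']
[[306.7, 0.0, 324.4], [0.0, 306.7, 194.8], [0.0, 0.0, 1.0]] [[1.0, -0.001, 0.001, 0.525], [0.001, 0.967, 0.255, 0.065], [-0.001, -0.255, 0.967, 0.384], [0.0, 0.0, 0.0, 1.0]]
```

View pics/scene0.png

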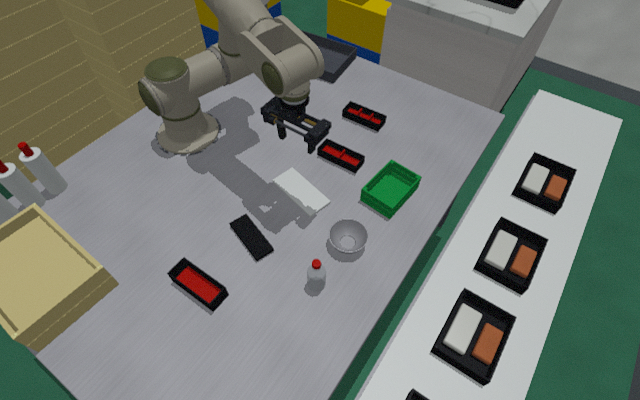

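View pics/side0.png

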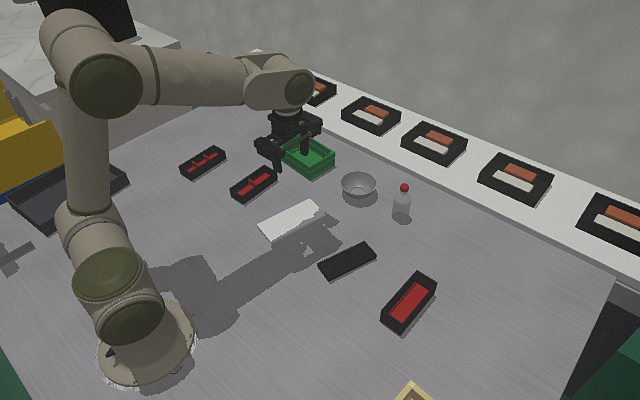

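The scene picture shows the board at about (300,190), the lid at (250,237), the deep tier at (198,284), and the other two tiers at (340,155) and (364,116). I'll segment these, fit their poses, and look at enlarged crops.

```bash
cat > h.py <<'E'
from plant import robot, vision
import cv2, numpy as np
from scipy.optimize import minimize
def proj(p,X):
    T=np.linalg.inv(p["extrinsics"]); c=(T[:3,:3]@np.asarray(X,float).T).T+T[:3,3]
    c=c*[1,-1,-1]; u=(p["intrinsics"]@c.T).T
    return u[:,:2]/u[:,2:]
def ground(p,uv,z):
    d=np.array([*(np.linalg.inv(p["intrinsics"])@[uv[0],uv[1],1])])*[1,-1,-1]
    d=p["extrinsics"][:3,:3]@d; o=p["extrinsics"][:3,3]
    return o+d*(z-o[2])/d[2]
def box(x,y,a,h,L=.16,W=.062,foot=.005,z0=0):
    P=[]
    for z,l,w in ((0,L-.02 if foot else L,W-.02 if foot else W),(foot,L,W),(h,L,W)):
        for i in(-1,1):
            for j in(-1,1): P.append((i*l/2,j*w/2,z+z0))
    P=np.array(P); c,s=np.cos(a),np.sin(a)
    return np.c_[x+c*P[:,0]-s*P[:,1],y+s*P[:,0]+c*P[:,1],P[:,2]]
def dark(im):
    b,g,r=[im[...,i].astype(int) for i in range(3)]
    return ((im.max(2)<55)|((r>90)&(g<60)&(b<60))).astype(np.uint8)
def comp(m,uv):
    n,l=cv2.connectedComponents(m,connectivity=4)
    ys,xs=np.where(l>0); k=np.argmin((xs-uv[0])**2+(ys-uv[1])**2)
    return l==l[ys[k],xs[k]]
def hull(mask): 
    pts=np.argwhere(mask)[:,::-1].astype(np.float32)
    pts=np.vstack([pts+d for d in([-.5,-.5],[.5,-.5],[.5,.5],[-.5,.5])]).astype(np.float32)
    return cv2.convexHull(pts)
def cost(q,obs,h,kw):
    e=0
    for p,H in obs:
        M=cv2.convexHull(proj(p,box(*q,h,**kw)).astype(np.float32)+0)
        I=cv2.intersectConvexConvex(M,H)[0]; a,b=cv2.contourArea(M),cv2.contourArea(H)
        e+=1-I/(a+b-I)
    return e/len(obs)
def fit(obs,h,x,y,**kw):
    best=None
    for a in np.arange(0,np.pi,np.pi/8):
        r=minimize(cost,[x,y,a],args=(obs,h,kw),method="Nelder-Mead",options=dict(initial_simplex=[[x,y,a],[x+.02,y,a],[x,y+.02,a],[x,y,a+.3]],xatol=1e-5,fatol=1e-6))
        if best is None or r.fun<best.fun: best=r
    return best
E
python3 - <<'E'
from h import *
S=cv2.imread("pics/scene0.png");D=cv2.imread("pics/side0.png")
ps,pd=vision.camera_params("scene"),vision.camera_params("side")
for n,us,ud,h in(("deep",(198,284),(408,302),.055),("lid",(250,237),(346,261),.022),("A",(340,155),(253,183),.04),("B",(364,116),(203,160),.04)):
    x,y,_=ground(ps,us,.02); o=[]
    for p,im,u in((ps,S,us),(pd,D,ud)):
        m=comp(dark(im),u); print(n,m.sum(),ground(p,u,.02)[:2].round(3),end=" ")
        o.append((p,hull(m)))
    for oo in (o,o[:1],o[1:]):
        r=fit(oo,h,x,y); print(r.x.round(4),round(r.fun,3),end=" ")
    print()
a=cv2.resize(S[90:240,260:400],None,fx=4,fy=4,interpolation=2); b=cv2.resize(D[140:250,170:350],None,fx=2.2,fy=2.2)
c=np.zeros((600,800,3),np.uint8); c[:600,:400]=a[:600,:400]; c[:242,404:800]=b[:,:396]
c[250:550,404:800]=cv2.resize(S[205:265,240:319],(396,300))
cv2.imwrite("pics/m.png",c)
E
```

```text
deep 1436 [ 0.491 -0.427] deep 1783 [ 0.498 -0.424] [ 0.4942 -0.4279 -0.0013] 0.038 [ 0.4954 -0.4287  3.1429] 0.021 [ 0.493  -0.4268 -0.0023] 0.032 
lid 929 [ 0.508 -0.227] lid 1131 [ 0.496 -0.223] [ 0.5032 -0.2203  2.8173] 0.045 [ 0.5041 -0.2218  2.8341] 0.024 [ 0.503  -0.2193  2.8229] 0.014 
A 777 [0.544 0.214] A 2869 [0.547 0.221] [0.5467 0.2125 0.0257] 0.411 [0.5467 0.2124 3.1674] 0.028 [0.5465 0.2138 3.15  ] 0.794 
B 646 [0.507 0.441] B 769 [0.513 0.451] [0.5041 0.4388 3.19  ] 0.045 [0.5056 0.4385 0.0482] 0.026 [0.5033 0.4399 0.0542] 0.051
```

View pics/m.png

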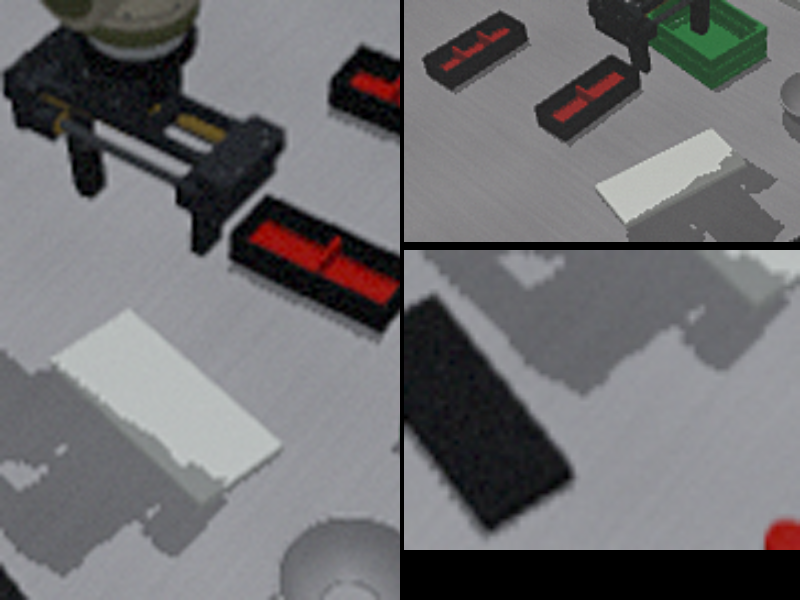

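The crops show that the tier near (340,155) has one partition, so it is two_tier. The one at (364,116) has two, so it is three_tier. The board's top corners are at about (272,180), (292,168), (330,201) and (311,215) in the scene picture. A wrist view should give the board more closely.

```bash
python3 - <<'E'
from h import *
ps=vision.camera_params("scene")
print([ground(ps,u,.012)[:2].round(3).tolist() for u in((272.5,180.5),(292,167.5),(330.5,201.2),(311.2,215))])
p=vision.camera_params("wrist"); im=vision.grab_frame("wrist"); np.savez("wb.npz",im=im,E=p["extrinsics"])
cv2.imwrite("pics/w0.png",im)
E
```

```text
[[0.419, -0.011], [0.437, 0.074], [0.628, 0.03], [0.609, -0.051]]
```

View pics/w0.png

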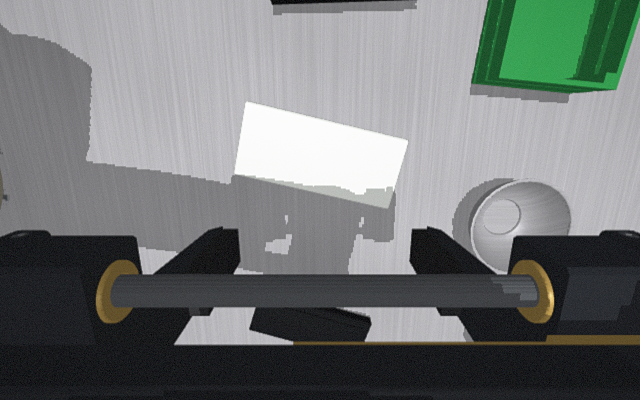

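The wrist view shows the board's top corners at (247,101), (408,139), (388,209) and (234,175).

```bash
python3 - <<'E'
from h import *
p=vision.camera_params("wrist")
im=np.load("wb.npz")["im"]; g=cv2.cvtColor(im,6)
c=np.array([(247,101),(408,139),(388,209),(234,175)],np.float32).reshape(-1,1,2)
c=cv2.cornerSubPix(g,c,(4,4),(-1,-1),(3,30,.01)).reshape(-1,2); print(c)
G=np.array([ground(p,u,.012)[:2] for u in c]); print(G.round(4),G.mean(0), [np.linalg.norm(G[i]-G[i-1]).round(4) for i in range(4)])
for a,b in((0,1),(3,2)): d=G[b]-G[a]; print(np.arctan2(d[1],d[0]))
E
```

```text
[[245.55618 101.29232]
 [407.81784 140.75848]
 [387.40936 207.98604]
 [233.69965 173.64018]]
[[ 0.433   0.079 ]
 [ 0.6246  0.0338]
 [ 0.6046 -0.0505]
 [ 0.4129 -0.0064]] [0.51876236 0.01398611] [np.float64(0.0877), np.float64(0.1968), np.float64(0.0866), np.float64(0.1967)]
-0.23131029220371496
-0.22581779685452844
```

Emit:
{"op": "play_rows", "data": {"motion": [[[-0.5,-0.3,0,0.02],[-1,-0.6,0,0.04],[-1,-1,0,0.06],[-1,-1,0,0.09],[-1,-1,0,0.11],[-1,-1,0,0.13],[-1,-1,0,0.16],[-1,-1,0,0.18],[-1,-1,0,0.2],[-1,-1,0,0.2]]]}}

```text
time_s: 1.15
position: [0.4249, -0.1, 0.2168]
eef_rot: [0.988, 0.156, -0.0, -0.0]
force: [0.0, -0.1, 0.9]
finger_gap: 0.999
grasp_force: 0.0
```

Emit:
{"op": "play_rows", "data": {"motion": [[[-0.2,0.46,0,0.025],[-0.4,0.92,0,0.05],[-0.4,0.92,0,0.05],[-0.4,0.92,0,0.05]]]}}

```text
time_s: 1.55
position: [0.4151, -0.2003, 0.2166]
eef_rot: [1.0, 0.001, -0.0, -0.0]
force: [-0.2, 0.2, 0.1]
finger_gap: 1.0
grasp_force: 0.0
```

Emit:
{"op": "play_rows", "data": {"motion": [[[0,0.5,0,0],[0,1,0,0],[0,1,0,0]]]}}

```text
time_s: 1.85
position: [0.4153, -0.3027, 0.2164]
eef_rot: [1.0, 0.001, -0.0, 0.0]
force: [0.9, 0.4, -1.0]
finger_gap: 1.003
grasp_force: 0.0
```

Emit:
{"op": "play_rows", "data": {"motion": [[[0,0.5,0,0],[0,1,0,0],[0,1,0,0]]]}}

```text
time_s: 2.15
position: [0.4152, -0.4024, 0.2158]
eef_rot: [1.0, 0.001, -0.0, -0.0]
force: [0.5, 0.4, -1.0]
finger_gap: 0.999
grasp_force: 0.0
```

Emit:
{"op": "play_rows", "data": {"motion": [[[0,0.3,0,0],[0,0.3,0,0],[0,0.3,0,0]]]}}

```text
time_s: 2.45
position: [0.416, -0.4282, 0.2168]
eef_rot: [1.0, 0.001, -0.0, -0.0]
force: [0.4, 0.9, 0.6]
finger_gap: 0.997
grasp_force: 0.0
```

```bash
cat >> h.py <<'E'
def look(name,h,guess,z0=0,save=True):
    """pose of part from the wrist camera, part ahead of the fingers"""
    p=vision.camera_params("wrist"); im=vision.grab_frame("wrist"); cv2.imwrite(f"pics/{name}.png",im)
    m=dark(im); u=proj(p,[[*guess,z0+h/2]])[0]; m[225:]=0
    H=hull(comp(m,u)); r=fit([(p,H)],h,*guess,z0=z0); print(u.round(),r.x.round(4),round(r.fun,3),H.reshape(-1,2).min(0),H.reshape(-1,2).max(0))
    s=robot.state(); print(s["time_s"],s["position"],s["eef_rot"])
    return r.x
E
python3 -c "
from h import *
look('w1',.055,(.494,-.428))"
```

```text
[324. 102.] [ 0.4936 -0.4273  0.0033] 0.019 [292.5  14.5] [354.5 176.5]
2.5 [ 0.41605805 -0.42804546  0.21702776] [ 9.99998972e-01  1.39288134e-03 -1.46146034e-05 -3.38773085e-04]
```

View pics/w1.png

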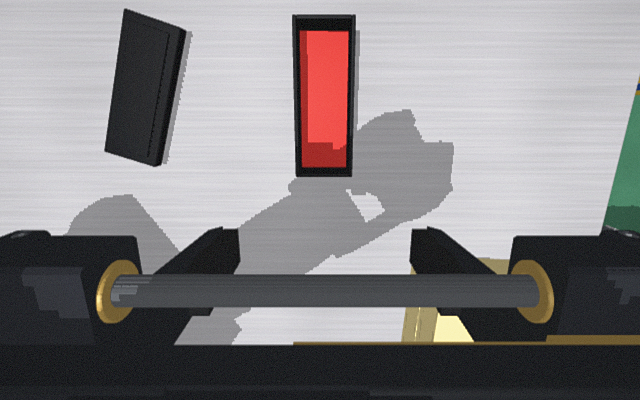

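The wrist view shows the deep tier clear of the fingers at (324,95), and it agrees with the fit. I'll grasp it.

Emit:
{"op": "play_rows", "data": {"motion": [[[0.39,0,0.3,0],[0.78,0,0.7,0],[0.78,0,0.95,0],[0.78,0,0.95,0]]]}}

```text
time_s: 2.9
position: [0.4933, -0.4264, 0.1179]
eef_rot: [1.0, 0.002, -0.002, -0.003]
force: [-0.1, -0.3, 0.0]
finger_gap: 0.998
grasp_force: 0.0
```

Emit:
{"op": "play_rows", "data": {"motion": [[[0,0,0.3,0],[0,0,0.6,0],[0,0,0.8,0],[0,0,1,0],[0,0,1,0]]]}}

```text
time_s: 3.4
position: [0.4927, -0.4288, 0.0217]
eef_rot: [1.0, 0.0, -0.001, -0.001]
force: [-0.5, 0.4, 0.3]
finger_gap: 1.0
grasp_force: 0.0
```

Emit:
{"op": "play_rows", "data": {"motion": [[[0,0,0,0],[0,0,0,0],[0,0,0,0],[0,0,0,0],[0,0,0,0],[0,0,0,0]]], "claw": 1}}

```text
time_s: 4.0
position: [0.4937, -0.4301, 0.0232]
eef_rot: [1.0, 0.0, 0.0, 0.0]
force: [-1.5, 1.9, 6.1]
finger_gap: 0.697
grasp_force: 30.0
```

```bash
python3 - <<'E'
from h import *
E=vision.camera_params("wrist"); s=robot.state(); print(s["position"],s["eef_rot"],s["finger_gap"],s["grasp_force"])
# lid from w1: camera pose there = shift of TCP in world (orientation unchanged)
p=E; T=p["extrinsics"].copy(); T[:3,3]+=np.array([.41606,-.42805,.21703])-s["position"]; p["extrinsics"]=T
im=cv2.imread("pics/w1.png"); m=dark(im); m[225:]=0
r=fit([(p,hull(comp(m,(145,90))))],.022,.5,-.22); print(r.x,r.fun)
r=fit([(p,hull(comp(m,(324,100))))],.055,.49,-.43); print(r.x,r.fun)
E
```

```text
[ 0.49372743 -0.43011208  0.02319523] [9.99999777e-01 2.76644580e-05 4.60623641e-04 4.82180193e-04] 0.6967938322397125 30.00218778848648
[ 0.50379042 -0.22194792  2.82689537] 0.04686315116057882
[ 0.49383829 -0.42770364  0.00113692] 0.017959946320675213
```

Emit:
{"op": "play_rows", "data": {"motion": [[[0,0,-0.2,0],[0,0,-0.5,0],[0,-0.2,-0.9,0],[0,-0.5,-1,0],[0,-0.9,-1,0],[0,-1,-1,0]]]}}

```text
time_s: 4.6
position: [0.4935, -0.3268, 0.1224]
eef_rot: [1.0, 0.001, -0.0, -0.0]
force: [0.4, 0.1, -0.9]
finger_gap: 0.699
grasp_force: 30.0
```

Emit:
{"op": "play_rows", "data": {"motion": [[[0,-0.4,0,0],[0,-0.8,0,0],[0,-1,0,0]]]}}

```text
time_s: 4.9
position: [0.4932, -0.2277, 0.1218]
eef_rot: [1.0, 0.001, -0.0, -0.0]
force: [0.7, -0.7, -1.3]
finger_gap: 0.699
grasp_force: 30.0
```

Emit:
{"op": "play_rows", "data": {"motion": [[[0,-0.4,0,0],[0,-0.8,0,0],[0,-1,0,0]]]}}

```text
time_s: 5.2
position: [0.4934, -0.128, 0.1219]
eef_rot: [1.0, 0.001, -0.0, -0.0]
force: [0.2, 0.1, -1.1]
finger_gap: 0.697
grasp_force: 30.0
```

Emit:
{"op": "play_rows", "data": {"motion": [[[0.1,-0.4,0,0.01],[0.2,-0.8,0,0.02],[0.25,-1,0,0.03],[0.25,-1,0,0.0364],[0.25,-1,0,0.0364]]]}}

```text
time_s: 5.7
position: [0.5188, -0.0299, 0.1219]
eef_rot: [0.993, -0.114, 0.0, 0.0]
force: [0.4, 0.3, -1.6]
finger_gap: 0.697
grasp_force: 30.0
```

```bash
cat >> h.py <<'E'
from scipy.spatial.transform import Rotation as Rn
def togo(x,y,z,yaw):
    "tool-frame shift (units of 100 mm) and twist to a TCP pose with tool x at yaw"
    s=robot.state(); R=Rn.from_quat(s["eef_rot"]).as_matrix(); d=R.T@(np.array([x,y,z])-s["position"])
    t=np.arctan2(R[1,0],R[0,0]); w=(t-yaw+np.pi/2)%np.pi-np.pi/2
    print("at",s["position"].round(4),"yaw",t.round(4),"go",(d*10).round(3),"twist",(w/2/np.pi).round(4),"t",s["time_s"],"gap",s["finger_gap"],"F",s["force"].round(1))
E
python3 -c "
from h import *
togo(.519,.013,.034,-.2285)"
```

```text
at [ 0.5188 -0.0299  0.1219] yaw -0.2282 go [-0.096 -0.419  0.878] twist 0.0 t 5.7 gap 0.6966323998335465 F [ 0.4  0.3 -1.6]
```

Emit:
{"op": "play_rows", "data": {"motion": [[[-0.05,-0.2,0.2,0],[-0.1,-0.42,0.5,0],[-0.1,-0.42,0.7,0],[-0.1,-0.42,0.8,0],[-0.1,-0.42,0.85,0],[-0.1,-0.42,0.865,0],[-0.1,-0.42,0.875,0],[-0.1,-0.42,0.875,0],[-0.1,-0.42,0.875,0]]]}}

```text
time_s: 6.6
position: [0.5187, 0.013, 0.0351]
eef_rot: [0.993, -0.114, 0.001, 0.0]
force: [-0.2, -1.1, 0.5]
finger_gap: 0.698
grasp_force: 30.0
```

Emit:
{"op": "play_rows", "data": {"motion": [[[0,0,0,0],[0,0,0,0],[0,0,0,0],[0,0,0,0]]], "claw": -1}}

```text
time_s: 7.0
position: [0.5182, 0.0134, 0.0344]
eef_rot: [0.993, -0.114, 0.0, -0.0]
force: [-0.1, 0.8, 0.3]
finger_gap: 1.0
grasp_force: 0.0
```

Emit:
{"op": "play_rows", "data": {"motion": [[[0,0,-0.4,0],[0,0,-0.8,0],[0,0,-1,0],[0,0,-1,-0.02],[0,0,-1,-0.0364],[0,0,-1,-0.0364]]]}}

```text
time_s: 7.6
position: [0.5181, 0.0133, 0.1345]
eef_rot: [1.0, 0.0, 0.0, -0.0]
force: [0.4, -0.6, -0.1]
finger_gap: 0.998
grasp_force: 0.0
```

Emit:
{"op": "play_rows", "data": {"motion": [[[-0.4,-0.4,-0.3,0],[-0.8,-0.4,-0.7,0],[-1,-0.4,-0.8,0],[-1,-0.4,-0.8,0],[-1,-0.4,-0.8,0]]]}}

```text
time_s: 8.1
position: [0.4183, 0.0533, 0.2147]
eef_rot: [1.0, -0.001, 0.001, 0.0]
force: [0.6, -0.0, 0.0]
finger_gap: 1.002
grasp_force: 0.0
```

```bash
python3 -c "
from h import *
r=look('w2',.055,(.519,.013),z0=.012)
togo(.467,.213,.215,0)"
```

```text
[362.  79.] [4.2670e-01 2.2000e-03 3.5247e+00] 1.0 [374.5  83.5] [375.5  84.5]
8.15 [0.418473   0.05318859 0.21395954] [ 9.99999556e-01 -9.25127171e-04 -1.78552714e-04 -3.15712346e-05]
at [0.4185 0.0532 0.214 ] yaw -0.0019 go [ 0.482 -1.599 -0.01 ] twist -0.0003 t 8.15 gap 1.0019319619009424 F [-0.2  0.3  0.8]
```

View pics/w2.png

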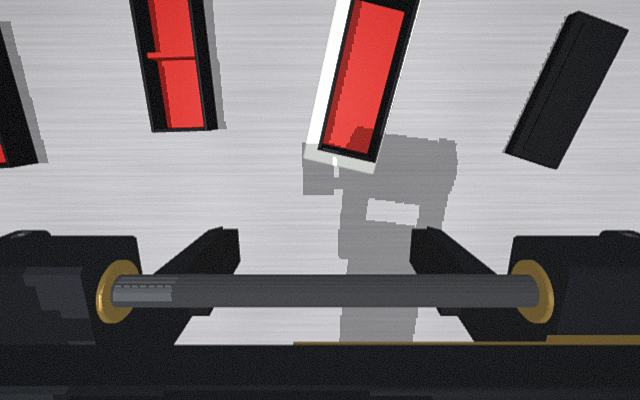

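The deep tier stands on the board, level and parallel to it. two_tier is at (175,60). Next I'll look at two_tier.

Emit:
{"op": "play_rows", "data": {"motion": [[[0.24,-0.5,0,0],[0.48,-1,0,0],[0.48,-1,0,0]]]}}

```text
time_s: 8.45
position: [0.4676, 0.1563, 0.2126]
eef_rot: [1.0, 0.001, -0.001, -0.0]
force: [0.1, -0.6, -0.5]
finger_gap: 1.0
grasp_force: 0.0
```

Emit:
{"op": "play_rows", "data": {"motion": [[[0,-0.5,0,0],[0,-0.6,0,0],[0,-0.6,0,0],[0,-0.6,0,0]]]}}

```text
time_s: 8.85
position: [0.4663, 0.2124, 0.2137]
eef_rot: [1.0, -0.0, -0.001, 0.0]
force: [0.2, 0.2, -0.2]
finger_gap: 1.003
grasp_force: 0.0
```

```bash
sed -i 's/(r>90)&(g<60)&(b<60)/(r>80)\&(g<r*.55)\&(b<r*.55)/' h.py; python3 -c "
from h import *
r=look('w3',.04,(.547,.213))
togo(r[0],r[1],.008,r[2])"
```

```text
[323.  99.] [0.5444 0.2151 3.1762] 0.034 [289.5  16.5] [350.5 173.5]
8.9 [0.46638469 0.21212143 0.2139372 ] [ 9.99999601e-01 -7.33128968e-04 -4.49763844e-04  2.41437815e-04]
at [0.4664 0.2121 0.2139] yaw -0.0015 go [ 0.782 -0.032  2.059] twist -0.0057 t 8.9 gap 0.9995615554406099 F [ 0.6 -0.7  0.5]
```

Emit:
{"op": "play_rows", "data": {"motion": [[[0.39,0,0.3,-0.0057],[0.78,-0.03,0.7,-0.0057],[0.78,-0.03,1,-0.0057],[0.78,-0.03,1,-0.0057]]]}}

```text
time_s: 9.3
position: [0.5426, 0.2143, 0.1099]
eef_rot: [1.0, 0.017, -0.004, 0.001]
force: [-0.3, 0.3, 0.3]
finger_gap: 0.999
grasp_force: 0.0
```

Emit:
{"op": "play_rows", "data": {"motion": [[[0,0,0.3,0],[0,0,0.6,0],[0,0,0.8,0],[0,0,1,0],[0,0,1.0,0]]]}}

```text
time_s: 9.8
position: [0.5434, 0.2154, 0.0143]
eef_rot: [1.0, 0.017, -0.001, 0.0]
force: [-0.4, 0.5, 0.9]
finger_gap: 1.001
grasp_force: 0.0
```

Emit:
{"op": "play_rows", "data": {"motion": [[[0,0,0.05,0],[0,0,0.05,0]]]}}

```text
time_s: 10.0
position: [0.5448, 0.2161, 0.0108]
eef_rot: [1.0, 0.018, 0.001, -0.0]
force: [-0.3, 0.5, -0.2]
finger_gap: 1.001
grasp_force: 0.0
```

Emit:
{"op": "play_rows", "data": {"motion": [[[0,0,0,0],[0,0,0,0],[0,0,0,0],[0,0,0,0],[0,0,0,0],[0,0,0,0]]], "claw": 1}}

```text
time_s: 10.6
position: [0.5443, 0.2163, 0.0098]
eef_rot: [1.0, 0.018, 0.0, 0.0]
force: [-0.9, -1.1, 4.8]
finger_gap: 0.701
grasp_force: 30.0
```

```bash
python3 -c "
from h import *
togo(.5187,.013,.1,-.2285)"
```

```text
at [0.5443 0.2163 0.0098] yaw 0.0359 go [-0.329  2.022 -0.902] twist 0.0421 t 10.6 gap 0.7008164585780837 F [-0.9 -1.1  4.8]
```

Emit:
{"op": "play_rows", "data": {"motion": [[[0,0,-0.2,0],[0,0,-0.5,0],[0,0,-0.9,0],[0,0.2,-1,0],[0,0.5,-1,0],[-0.2,0.9,-1,0],[-0.3,1,-1,0]]]}}

```text
time_s: 11.3
position: [0.5167, 0.1127, 0.109]
eef_rot: [1.0, 0.017, -0.001, 0.0]
force: [1.3, -0.1, -0.5]
finger_gap: 0.7
grasp_force: 30.0
```

Emit:
{"op": "play_rows", "data": {"motion": [[[0,0.4,-0.2,0.01],[0,0.8,-0.2,0.02],[0,0.95,-0.2,0.03],[0,0.95,-0.2,0.042],[0,0.95,-0.2,0.042]]]}}

```text
time_s: 11.8
position: [0.521, 0.02, 0.1291]
eef_rot: [0.993, -0.115, -0.0, -0.0]
force: [-0.2, -0.3, -1.1]
finger_gap: 0.696
grasp_force: 30.0
```

```bash
python3 -c "
from h import *
togo(.5187,.013,.0718,-.2285)
cv2.imwrite('pics/s1.png',cv2.resize(np.hstack([vision.grab_frame('scene')[120:240,230:380],vision.grab_frame('side')[160:280,230:380]]),None,fx=2.6,fy=2.6,interpolation=2))"
```

```text
at [0.521  0.02   0.1291] yaw -0.2298 go [-0.006  0.073  0.573] twist -0.0002 t 11.8 gap 0.6958889319394552 F [-0.2 -0.3 -1.1]
```

View pics/s1.png

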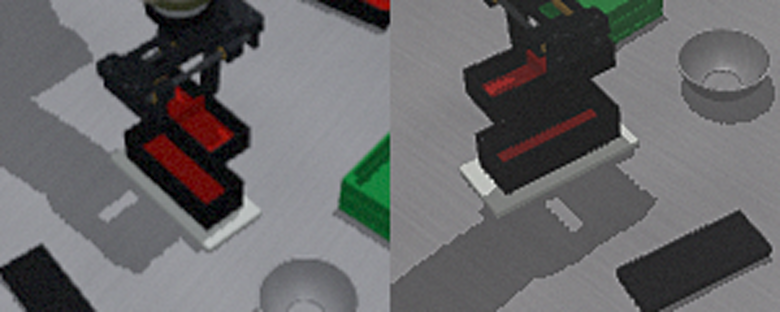

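The two-compartment tier hangs level above the deep tier, which sits centred on the board. I'll lower it.

Emit:
{"op": "play_rows", "data": {"motion": [[[0,0.07,0.1,0],[0,0.07,0.3,0],[0,0.07,0.42,0],[0,0.07,0.47,0],[0,0.07,0.51,0],[0,0.07,0.55,0],[0,0.07,0.57,0],[0,0.07,0.57,0],[0,0.07,0.575,0],[0,0.07,0.575,0]]]}}

```text
time_s: 12.9
position: [0.5197, 0.0135, 0.0721]
eef_rot: [0.994, -0.114, 0.0, 0.0]
force: [-0.4, -0.5, -1.6]
finger_gap: 0.697
grasp_force: 30.0
```

Emit:
{"op": "play_rows", "data": {"motion": [[[0,0,0.01,0],[0,0,0.015,0],[0,0,0.015,0]]]}}

```text
time_s: 13.2
position: [0.5198, 0.0135, 0.0717]
eef_rot: [0.994, -0.114, 0.0, 0.0]
force: [-5.0, 1.0, 11.1]
finger_gap: 0.7
grasp_force: 30.0
```

Emit:
{"op": "play_rows", "data": {"motion": [[[0,0,0,0],[0,0,0,0],[0,0,0,0],[0,0,0,0]]], "claw": -1}}

```text
time_s: 13.6
position: [0.5196, 0.0135, 0.0703]
eef_rot: [0.994, -0.114, -0.0, -0.0]
force: [-0.0, 0.3, 0.3]
finger_gap: 0.998
grasp_force: 0.0
```

Emit:
{"op": "play_rows", "data": {"motion": [[[0,0,-0.4,0],[0,0,-0.8,0],[0,0,-1,0],[0,0,-1,-0.02],[0,0,-1,-0.0364],[0,0,-1,-0.0364]]]}}

```text
time_s: 14.2
position: [0.5196, 0.0135, 0.1704]
eef_rot: [1.0, 0.001, 0.0, -0.0]
force: [-0.1, -0.5, 0.3]
finger_gap: 1.001
grasp_force: 0.0
```

Emit:
{"op": "play_rows", "data": {"motion": [[[-0.4,-0.4,-0.1,0],[-0.8,-0.8,-0.4,0],[-1,-1,-0.4,0],[-1,-1,-0.4,0]]]}}

```text
time_s: 14.6
position: [0.4172, 0.1161, 0.2118]
eef_rot: [1.0, 0.001, 0.001, -0.0]
force: [0.3, 0.2, 0.3]
finger_gap: 1.0
grasp_force: 0.0
```

Emit:
{"op": "play_rows", "data": {"motion": [[[0.1,-0.5,0,0],[0.1,-1,0,0],[0.1,-1,0,0],[0.1,-1,0,0]]]}}

```text
time_s: 15.0
position: [0.4294, 0.2138, 0.2098]
eef_rot: [1.0, 0.0, -0.0, 0.0]
force: [-0.3, 0.5, 1.2]
finger_gap: 0.998
grasp_force: 0.0
```

Emit:
{"op": "play_rows", "data": {"motion": [[[0,-0.5,0,0],[0,-1,0,0],[0,-1,0,0],[0,-1,0,0]]]}}

```text
time_s: 15.4
position: [0.4297, 0.3126, 0.2099]
eef_rot: [1.0, -0.0, -0.0, 0.0]
force: [0.1, -0.8, 0.3]
finger_gap: 0.999
grasp_force: 0.0
```

Emit:
{"op": "play_rows", "data": {"motion": [[[0,-0.5,0,0],[0,-1,0,0],[0,-1,0,0],[0,-1,0,0]]]}}

```text
time_s: 15.8
position: [0.43, 0.4121, 0.21]
eef_rot: [1.0, -0.0, -0.0, 0.0]
force: [0.5, -0.3, -0.3]
finger_gap: 1.001
grasp_force: 0.0
```

```bash
python3 -c "
from h import *
r=look('w4',.04,(.504,.439))
togo(r[0],r[1],.009,r[2])
cv2.imwrite('pics/s2.png',cv2.resize(np.hstack([vision.grab_frame('scene')[120:240,230:380],vision.grab_frame('side')[160:280,230:380]]),None,fx=2.6,fy=2.6,interpolation=2))"
```

```text
[300. 106.] [0.5037 0.4414 3.1845] 0.012 [260.5  20.5] [327.5 179.5]
15.85 [0.43012095 0.41162341 0.21034853] [ 9.99999597e-01 -8.10572172e-04 -1.24540623e-04  3.64148071e-04]
at [0.4301 0.4116 0.2103] yaw -0.0016 go [ 0.736 -0.3    2.013] twist -0.0071 t 15.85 gap 1.0018201206495871 F [ 0.4 -0.5  0.1]
```

View pics/s2.png

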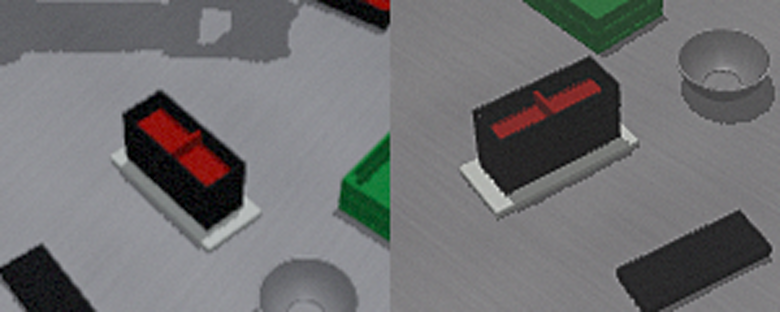

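two_tier is seated flush on the deep tier in both views. Next is the three-compartment tier.

Emit:
{"op": "play_rows", "data": {"motion": [[[0.39,-0.15,0.3,-0.0071],[0.74,-0.3,0.7,-0.0071],[0.74,-0.3,1,-0.0071],[0.74,-0.3,1,-0.0071]]]}}

```text
time_s: 16.35
position: [0.5025, 0.4408, 0.1054]
eef_rot: [1.0, 0.021, -0.004, 0.002]
force: [-0.4, 0.0, 0.2]
finger_gap: 0.998
grasp_force: 0.0
```

Emit:
{"op": "play_rows", "data": {"motion": [[[0,0,0.3,0],[0,0,0.6,0],[0,0,0.8,0],[0,0,1,0],[0,0,1.0,0]]]}}

```text
time_s: 16.85
position: [0.5028, 0.4424, 0.0105]
eef_rot: [1.0, 0.022, -0.001, 0.001]
force: [-0.6, -1.5, 0.8]
finger_gap: 0.997
grasp_force: 0.0
```

Emit:
{"op": "play_rows", "data": {"motion": [[[0,0,0,0],[0,0,0,0],[0,0,0,0],[0,0,0,0],[0,0,0,0],[0,0,0,0]]], "claw": 1}}

```text
time_s: 17.45
position: [0.5038, 0.4436, 0.0117]
eef_rot: [1.0, 0.023, 0.001, -0.0]
force: [-1.3, -2.8, 6.0]
finger_gap: 0.697
grasp_force: 30.0
```

Emit:
{"op": "play_rows", "data": {"motion": [[[0,0,-0.2,0],[0,0,-0.5,0],[0,0,-0.9,0],[0,0.2,-1,0],[0,0.5,-1,0],[0,0.9,-1,0],[0,1,-1,0]]]}}

```text
time_s: 18.15
position: [0.5079, 0.3408, 0.1105]
eef_rot: [1.0, 0.021, -0.0, 0.0]
force: [0.3, 0.0, -2.5]
finger_gap: 0.702
grasp_force: 30.0
```

Emit:
{"op": "play_rows", "data": {"motion": [[[0,0.4,-0.2,0],[0,0.8,-0.5,0],[0,1,-0.5,0]]]}}

```text
time_s: 18.45
position: [0.514, 0.2422, 0.1642]
eef_rot: [1.0, 0.022, 0.003, -0.001]
force: [0.0, 0.3, -1.7]
finger_gap: 0.698
grasp_force: 30.0
```

Emit:
{"op": "play_rows", "data": {"motion": [[[0,0.4,0,0],[0,0.8,0,0],[0,1,0,0]]]}}

```text
time_s: 18.75
position: [0.517, 0.1418, 0.1605]
eef_rot: [1.0, 0.022, -0.0, 0.0]
force: [0.9, 0.8, -1.4]
finger_gap: 0.698
grasp_force: 30.0
```

Emit:
{"op": "play_rows", "data": {"motion": [[[0,0.4,0,0.01],[0,0.8,0,0.02],[0,1,0,0.03],[0,1,0,0.043],[0,1,0,0.043]]]}}

```text
time_s: 19.25
position: [0.5216, 0.0438, 0.1604]
eef_rot: [0.994, -0.113, -0.0, -0.0]
force: [0.8, 0.8, -1.7]
finger_gap: 0.699
grasp_force: 30.0
```

```bash
python3 -c "
from h import *
togo(.5192,.0135,.107,-.2285)"
```

```text
at [0.5216 0.0438 0.1604] yaw -0.2266 go [0.045 0.3   0.534] twist 0.0003 t 19.25 gap 0.6992103547047681 F [ 0.8  0.8 -1.7]
```

Emit:
{"op": "play_rows", "data": {"motion": [[[0.04,0.2,0,0],[0.045,0.3,0.2,0],[0.045,0.3,0.35,0],[0.045,0.3,0.41,0],[0.045,0.3,0.45,0],[0.045,0.3,0.49,0],[0.045,0.3,0.51,0],[0.045,0.3,0.515,0],[0.045,0.3,0.52,0],[0.045,0.3,0.52,0]]]}}

```text
time_s: 20.25
position: [0.5193, 0.0137, 0.1087]
eef_rot: [0.994, -0.112, 0.0, -0.0]
force: [0.2, 1.1, -1.3]
finger_gap: 0.693
grasp_force: 30.0
```

Emit:
{"op": "play_rows", "data": {"motion": [[[0,0,0.01,0],[0,0,0.01,0],[0,0,0.01,0]]]}}

```text
time_s: 20.55
position: [0.5194, 0.0137, 0.1087]
eef_rot: [0.994, -0.112, 0.001, 0.0]
force: [-3.2, 1.6, 9.3]
finger_gap: 0.696
grasp_force: 30.0
```

Emit:
{"op": "play_rows", "data": {"motion": [[[0,0,0,0],[0,0,0,0],[0,0,0,0],[0,0,0,0]]], "claw": -1}}

```text
time_s: 20.95
position: [0.5191, 0.0136, 0.1074]
eef_rot: [0.994, -0.112, 0.0, 0.0]
force: [0.2, -0.9, 0.3]
finger_gap: 0.994
grasp_force: 0.0
```

Emit:
{"op": "play_rows", "data": {"motion": [[[0,0,-0.4,0],[0,0,-0.8,0],[0,0,-1,0],[0,0,-1,0.0145],[0,0,-1,0.0145]]]}}

```text
time_s: 21.45
position: [0.5192, 0.0136, 0.2078]
eef_rot: [0.987, -0.158, 0.0, 0.0]
force: [-1.1, -0.0, -0.3]
finger_gap: 1.001
grasp_force: 0.0
```

Emit:
{"op": "play_rows", "data": {"motion": [[[0,0.5,0,0],[0,1,0,0],[0,1,0,0]]]}}

```text
time_s: 21.75
position: [0.4866, -0.0854, 0.2067]
eef_rot: [0.987, -0.159, -0.001, 0.0]
force: [0.4, 0.5, -1.4]
finger_gap: 1.0
grasp_force: 0.0
```

Emit:
{"op": "play_rows", "data": {"motion": [[[0,0.5,0,0],[-0.2,1,0,0],[-0.2,1,0,0]]]}}

```text
time_s: 22.05
position: [0.4358, -0.1728, 0.2068]
eef_rot: [0.987, -0.159, -0.001, -0.0]
force: [-0.4, 0.6, 1.0]
finger_gap: 1.0
grasp_force: 0.0
```

Emit:
{"op": "play_rows", "data": {"motion": [[[0,0.3,0,0],[0,0.3,0,0],[0,0.3,0,0]]]}}

```text
time_s: 22.35
position: [0.4289, -0.198, 0.2071]
eef_rot: [0.988, -0.157, -0.0, -0.0]
force: [-0.2, 0.5, 0.9]
finger_gap: 1.002
grasp_force: 0.0
```

```bash
python3 -c "
from h import *
r=look('w5',.022,(.504,-.222))
togo(r[0],r[1],.003,r[2])
cv2.imwrite('pics/s3.png',cv2.resize(np.hstack([vision.grab_frame('scene')[120:240,230:380],vision.grab_frame('side')[160:280,230:380]]),None,fx=2.6,fy=2.6,interpolation=2))"
```

```text
[324. 101.] [ 0.4794 -0.2117  2.8531] 0.402 [295.5  39.5] [349.5 172.5]
22.4 [ 0.42898723 -0.19766628  0.2071236 ] [ 9.87654368e-01 -1.56648195e-01 -2.46833037e-04 -3.61177500e-04]
at [ 0.429  -0.1977  0.2071] yaw -0.3146 go [ 0.524 -0.021  2.041] twist -0.0041 t 22.4 gap 1.0003469663530578 F [ 0.1 -0.2 -0.3]
```

View pics/s3.png

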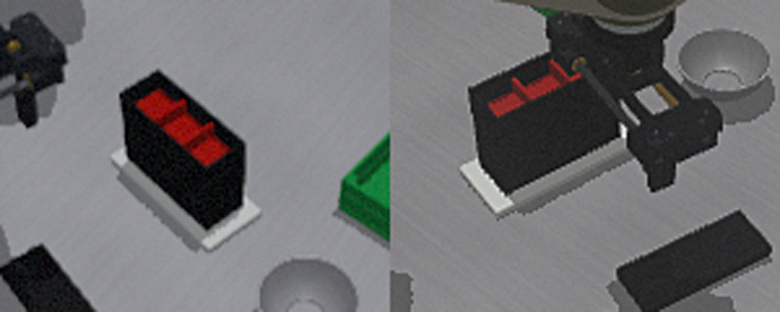

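View pics/w5.png

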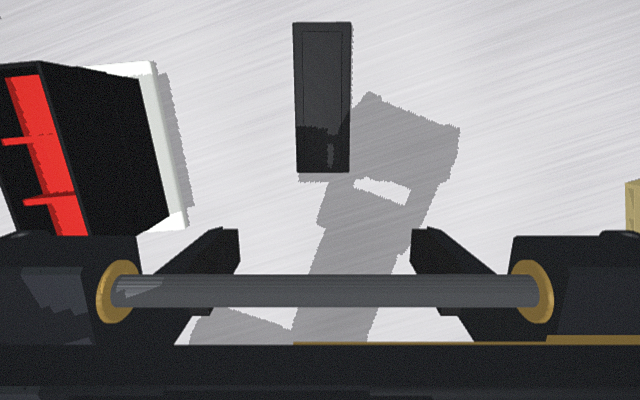

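three_tier is seated and the stack looks flush. The lid spans columns 293-352 and rows 22-172, and its sheen broke the mask, so I'll refit with a looser threshold.

```bash
python3 - <<'E'
from h import *
im=cv2.imread("pics/w5.png"); p=vision.camera_params("wrist")
for t in(75,90):
    m=(im.max(2)<t).astype(np.uint8); m[225:]=0; H=hull(comp(m,(322,100)))
    r=fit([(p,H)],.022,.504,-.222); print(t,r.x,r.fun,H.reshape(-1,2).min(0),H.reshape(-1,2).max(0))
    togo(r.x[0],r.x[1],.003,r.x[2])
E
```

```text
75 [ 0.50339118 -0.21932258  2.83468256] 0.01763714777900005 [292.5  21.5] [350.5 172.5]
at [ 0.429  -0.1976  0.2073] yaw -0.3142 go [ 0.775 -0.023  2.043] twist -0.0012 t 22.5 gap 1.0035042989471343 F [-0.6  0.5 -0.2]
90 [ 0.5034895  -0.21925532  2.83628549] 0.017041516665048384 [292.5  21.5] [350.5 172.5]
at [ 0.429  -0.1976  0.2073] yaw -0.3142 go [ 0.776 -0.024  2.043] twist -0.0014 t 22.5 gap 1.0035042989471343 F [-0.6  0.5 -0.2]
```

Emit:
{"op": "play_rows", "data": {"motion": [[[0.39,-0.02,0.3,-0.0013],[0.78,-0.02,0.7,-0.0013],[0.78,-0.02,1,-0.0013],[0.78,-0.02,1,-0.0013]]]}}

```text
time_s: 22.9
position: [0.5022, -0.2189, 0.1031]
eef_rot: [0.988, -0.152, -0.004, -0.002]
force: [0.1, 1.0, 0.1]
finger_gap: 1.003
grasp_force: 0.0
```

Emit:
{"op": "play_rows", "data": {"motion": [[[0,0,0.3,0],[0,0,0.6,0],[0,0,0.8,0],[0,0,0.95,0],[0,0,1.0,0],[0,0,1,0]]]}}

```text
time_s: 23.5
position: [0.5037, -0.2209, 0.0085]
eef_rot: [0.988, -0.153, 0.0, 0.0]
force: [-0.3, 0.9, -0.6]
finger_gap: 0.999
grasp_force: 0.0
```

Emit:
{"op": "play_rows", "data": {"motion": [[[0,0,0.02,0],[0,0,0.04,0],[0,0,0.04,0]]]}}

```text
time_s: 23.8
position: [0.5035, -0.2211, 0.0038]
eef_rot: [0.988, -0.153, 0.0, 0.0]
force: [-0.1, 1.1, 0.3]
finger_gap: 1.002
grasp_force: 0.0
```

Emit:
{"op": "play_rows", "data": {"motion": [[[0,0,0,0],[0,0,0,0],[0,0,0,0],[0,0,0,0],[0,0,0,0],[0,0,0,0]]], "claw": 1}}

```text
time_s: 24.4
position: [0.5034, -0.2211, 0.0034]
eef_rot: [0.988, -0.153, -0.0, 0.0]
force: [0.1, -0.8, 0.6]
finger_gap: 0.481
grasp_force: 0.0
```

Emit:
{"op": "play_rows", "data": {"motion": [[[0,0,-0.2,0],[0,0,-0.5,0],[0,0,-0.9,0],[0,0,-1,0],[0,0,-1,0]]]}}

```text
time_s: 24.9
position: [0.5039, -0.2214, 0.1046]
eef_rot: [0.988, -0.153, 0.001, 0.001]
force: [0.2, -0.6, -1.6]
finger_gap: 0.029
grasp_force: 0.0
```

Emit:
{"op": "play_rows", "data": {"motion": [[[0,0,-0.3,0],[0,0,-0.7,0],[0,-0.3,-0.9,0],[0,-0.7,-0.9,0],[0,-1,-0.9,0],[0,-1,-0.9,0]]]}}

```text
time_s: 25.5
position: [0.5338, -0.1227, 0.1916]
eef_rot: [0.988, -0.152, -0.001, -0.001]
force: [-0.8, -0.3, -0.2]
finger_gap: 0.005
grasp_force: 0.0
```

Emit:
{"op": "play_rows", "data": {"motion": [[[-0.2,-0.4,0,-0.005],[-0.4,-0.8,0,-0.01],[-0.55,-1,0,-0.0127],[-0.55,-1,0,-0.0127]]]}}

```text
time_s: 25.9
position: [0.5104, -0.012, 0.1921]
eef_rot: [0.994, -0.112, -0.001, -0.0]
force: [-0.6, -0.1, 0.2]
finger_gap: 0.006
grasp_force: 0.0
```

```bash
python3 -c "
from h import *
togo(.5192,.0135,.1363,-.2275)"
```

```text
at [ 0.5104 -0.012   0.1921] yaw -0.225 go [ 0.03  -0.268  0.558] twist 0.0004 t 25.9 gap 0.0057942425798827085 F [-0.6 -0.1  0.2]
```

The grip missed: the fingers shut to zero. I'll look before trying again.

```bash
python3 -c "
from h import *
cv2.imwrite('pics/s4.png',np.hstack([cv2.resize(vision.grab_frame('scene')[140:300,180:380],None,fx=2,fy=2,interpolation=2),cv2.resize(vision.grab_frame('side')[160:320,220:420],None,fx=2,fy=2,interpolation=2)]))"
```

```text
(no output)
```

View pics/s4.png

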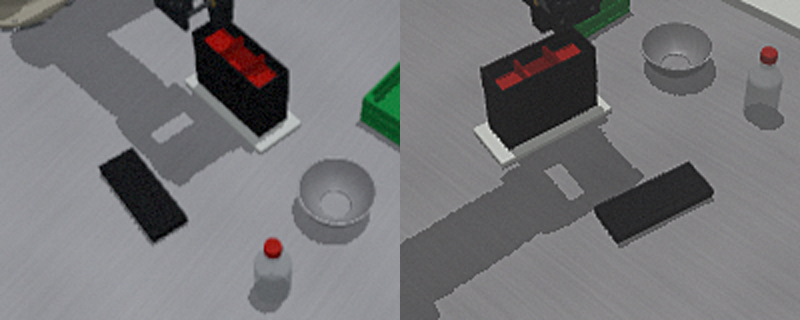

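The lid appears unmoved at (251,237) in the scene picture, and the stack is intact. I'll go back open, stop at grasp height, and look before closing.

Emit:
{"op": "play_rows", "data": {"motion": [[[0.2,0.5,0,0],[0.4,1,0,0.0128],[0.4,1,0,0.0128],[0.4,1,0,0.0128]]], "claw": -1}}

```text
time_s: 26.4
position: [0.5277, -0.1226, 0.1924]
eef_rot: [0.988, -0.155, -0.001, -0.0]
force: [-0.2, 1.0, 0.1]
finger_gap: 0.35
grasp_force: 0.0
```

Emit:
{"op": "play_rows", "data": {"motion": [[[0.04,0.5,0,0],[0.08,1,0,0],[0.08,1.0,0,0],[0.08,1.0,0.4,0],[0.08,1,0.8,0],[0.08,1,1,0],[0.08,1,1,0]]]}}

```text
time_s: 27.1
position: [0.504, -0.2159, 0.0908]
eef_rot: [0.988, -0.153, -0.003, -0.001]
force: [-1.2, 0.2, 0.4]
finger_gap: 0.98
grasp_force: 0.0
```

```bash
python3 - <<'E'
from h import *
togo(.5034,-.2200,.003,-.307)
ps,pd=vision.camera_params("scene"),vision.camera_params("side")
o=[(p,hull(comp((vision.grab_frame(n).max(2)<60).astype(np.uint8),u))) for p,n,u in((ps,"scene",(251,237)),(pd,"side",(347,262)))]
for q in o: r=fit([q],.022,.503,-.22); print(r.x,r.fun)
cv2.imwrite('pics/w6.png',vision.grab_frame('wrist'))
E
```

```text
at [ 0.504  -0.2159  0.0908] yaw -0.3072 go [0.012 0.043 0.878] twist -0.0 t 27.1 gap 0.9802427182706461 F [-1.2  0.2  0.4]
[ 0.49992864 -0.22794224 -0.12629703] 0.7596412280653331
[ 0.5016983  -0.21898324  2.82429005] 0.8584085975192395
```

View pics/w6.png

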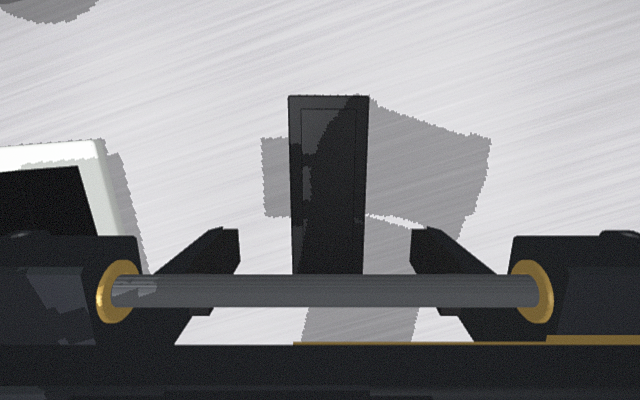

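The lid lies square between the fingers, columns 290-368. I'll retry slightly lower and check the gap before lifting.

Emit:
{"op": "play_rows", "data": {"motion": [[[0.01,0.04,0.3,0],[0.01,0.04,0.6,0],[0.01,0.04,0.8,0],[0.01,0.04,0.88,0],[0.01,0.04,0.895,0],[0.01,0.04,0.895,0],[0.01,0.04,0.895,0]]]}}

```text
time_s: 27.95
position: [0.5056, -0.2225, 0.0053]
eef_rot: [0.988, -0.154, 0.001, 0.001]
force: [0.1, 0.1, -0.2]
finger_gap: 0.996
grasp_force: 0.0
```

Emit:
{"op": "play_rows", "data": {"motion": [[[0,0,0,0],[0,0,0,0],[0,0,0,0],[0,0,0,0],[0,0,0,0]]], "claw": 1}}

```text
time_s: 28.45
position: [0.5049, -0.2221, 0.0039]
eef_rot: [0.988, -0.154, -0.0, -0.0]
force: [0.5, 0.5, 0.4]
finger_gap: 0.573
grasp_force: 0.0
```

```bash
python3 - <<'E'
from h import *
s=robot.state();print(s["finger_gap"],s["grasp_force"],s["force"],s["torque"])
cv2.imwrite('pics/s5.png',np.hstack([cv2.resize(vision.grab_frame('scene')[180:270,210:310],None,fx=4,fy=4,interpolation=2),cv2.resize(vision.grab_frame('side')[200:290,290:390],None,fx=4,fy=4,interpolation=2)]))
E
```

```text
0.5732777209659642 0.0 [0.49962929 0.53129022 0.42431818] [0.0754258  0.06121507 0.00233164]
```

View pics/s5.png

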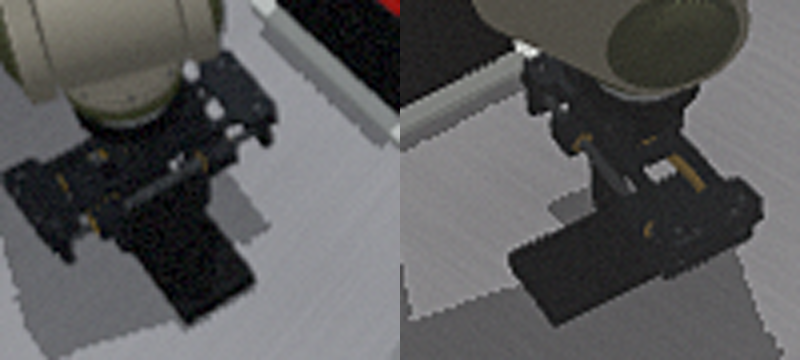

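```bash
python3 - <<'E'
from h import *
p=vision.camera_params("wrist"); s=robot.state(); R=Rn.from_quat(s["eef_rot"]).as_matrix()
for z in(0,-.01,-.019,-.03,-.045):
    print(z,proj(p,[s["position"]+R@[x,y,z] for x,y in((.009,-.044),(.009,.044),(-.009,-.044))]).round().tolist())
E
```

```text
0 [[247.0, 215.0], [400.0, 215.0], [249.0, 244.0]]
-0.01 [[243.0, 221.0], [405.0, 221.0], [245.0, 252.0]]
-0.019 [[238.0, 227.0], [409.0, 227.0], [241.0, 259.0]]
-0.03 [[232.0, 235.0], [415.0, 236.0], [235.0, 269.0]]
-0.045 [[222.0, 249.0], [425.0, 249.0], [225.0, 286.0]]
```

Emit:
{"op": "play_rows", "data": {"motion": [[[0,0,0,0],[0,0,0,0],[0,0,0,0],[0,0,0,0],[0,0,0,0],[0,0,0,0]]], "claw": -1}}

```text
time_s: 29.15
position: [0.5049, -0.2221, 0.0039]
eef_rot: [0.988, -0.154, -0.0, 0.0]
force: [0.0, 0.4, 0.2]
finger_gap: 0.989
grasp_force: 0.0
```

Emit:
{"op": "play_rows", "data": {"motion": [[[0,0,0.02,0],[0,0,0.02,0],[0,0,0.02,0]]]}}

```text
time_s: 29.45
position: [0.5049, -0.222, 0.0018]
eef_rot: [0.988, -0.154, -0.0, -0.0]
force: [0.3, 0.1, 0.1]
finger_gap: 1.004
grasp_force: 0.0
```

The visible fingertips project about 20 mm behind the TCP. At the wide opening the real tips were riding just over the 24 mm lid, so I can go lower, feeling for contact.

Emit:
{"op": "play_rows", "data": {"motion": [[[0,0,0.03,0],[0,0,0.06,0],[0,0,0.06,0]]]}}

```text
time_s: 29.75
position: [0.5046, -0.2219, -0.0046]
eef_rot: [0.988, -0.154, -0.0, -0.0]
force: [0.5, 0.3, -0.2]
finger_gap: 1.0
grasp_force: 0.0
```

Emit:
{"op": "play_rows", "data": {"motion": [[[0,0,0.03,0],[0,0,0.06,0],[0,0,0.06,0]]]}}

```text
time_s: 30.05
position: [0.5047, -0.2219, -0.0105]
eef_rot: [0.988, -0.154, -0.0, -0.0]
force: [-0.1, -0.2, -0.4]
finger_gap: 0.994
grasp_force: 0.0
```

Emit:
{"op": "play_rows", "data": {"motion": [[[-0.02,0,0,0],[-0.02,0,0,0],[-0.02,0,0,0],[-0.02,0,0,0],[-0.02,0,0,0],[-0.02,0,0,0],[-0.02,0,0,0]]], "claw": 1}}

```text
time_s: 30.75
position: [0.5031, -0.2214, -0.01]
eef_rot: [0.988, -0.154, 0.0, 0.0]
force: [-0.3, 0.9, 1.9]
finger_gap: 0.7
grasp_force: 30.0
```

Emit:
{"op": "play_rows", "data": {"motion": [[[0,0,-0.2,0],[0,0,-0.5,0],[0,0,-0.9,0],[0,0,-1,0],[0,0,-1,0]]]}}

```text
time_s: 31.25
position: [0.5034, -0.2218, 0.0907]
eef_rot: [0.988, -0.154, 0.001, 0.001]
force: [-0.4, -0.4, -1.6]
finger_gap: 0.699
grasp_force: 30.0
```

Emit:
{"op": "play_rows", "data": {"motion": [[[0,0,-0.4,0],[0,0,-0.8,0],[0,-0.3,-0.9,0],[0,-0.7,-0.9,0],[0,-1,-0.9,0],[0,-1,-0.9,0]]]}}

```text
time_s: 31.85
position: [0.5334, -0.123, 0.1777]
eef_rot: [0.988, -0.152, -0.002, -0.001]
force: [0.4, -1.3, -1.0]
finger_gap: 0.7
grasp_force: 30.0
```

Emit:
{"op": "play_rows", "data": {"motion": [[[-0.2,-0.4,0,-0.005],[-0.4,-0.8,0,-0.01],[-0.55,-1,0,-0.0127],[-0.55,-1,0,-0.0127]]]}}

```text
time_s: 32.25
position: [0.51, -0.0123, 0.1783]
eef_rot: [0.994, -0.113, -0.002, -0.0]
force: [0.5, 0.0, -1.1]
finger_gap: 0.698
grasp_force: 30.0
```

```bash
python3 -c "
from h import *
togo(.5192,.0135,.122,-.2275)"
```

```text
at [ 0.51   -0.0123  0.1783] yaw -0.2256 go [ 0.033 -0.272  0.563] twist 0.0003 t 32.25 gap 0.6983867257224156 F [ 0.5  0.  -1.1]
```

Emit:
{"op": "play_rows", "data": {"motion": [[[0.03,-0.2,0,0],[0.03,-0.27,0.2,0],[0.03,-0.27,0.35,0],[0.03,-0.27,0.42,0],[0.03,-0.27,0.47,0],[0.03,-0.27,0.51,0],[0.03,-0.27,0.54,0],[0.03,-0.27,0.555,0],[0.03,-0.27,0.56,0],[0.03,-0.27,0.56,0]]]}}

```text
time_s: 33.25
position: [0.5205, 0.0114, 0.1241]
eef_rot: [0.993, -0.114, 0.0, 0.0]
force: [0.4, -0.0, -0.6]
finger_gap: 0.698
grasp_force: 30.0
```

Emit:
{"op": "play_rows", "data": {"motion": [[[0,0,0.01,0],[0,0,0.01,0],[0,0,0.01,0]]]}}

```text
time_s: 33.55
position: [0.5204, 0.0114, 0.1229]
eef_rot: [0.993, -0.114, -0.0, -0.0]
force: [0.1, -0.2, -1.0]
finger_gap: 0.696
grasp_force: 30.0
```

Emit:
{"op": "play_rows", "data": {"motion": [[[-0.015,-0.018,0,0],[-0.015,-0.018,0.005,0],[-0.015,-0.018,0.01,0],[-0.015,-0.018,0.015,0],[-0.015,-0.018,0.015,0]]]}}

```text
time_s: 34.05
position: [0.5193, 0.0136, 0.122]
eef_rot: [0.993, -0.114, 0.0, -0.0]
force: [-2.9, 1.5, 5.5]
finger_gap: 0.699
grasp_force: 30.0
```

Contact came at the expected seated height, so I'll release, retreat and check.

Emit:
{"op": "play_rows", "data": {"motion": [[[0,0,0,0],[0,0,0,0],[0,0,0,0],[0,0,0,0],[0,0,0,0]]], "claw": -1}}

```text
time_s: 34.55
position: [0.5193, 0.0135, 0.1214]
eef_rot: [0.993, -0.114, 0.0, 0.0]
force: [0.3, 0.6, -0.8]
finger_gap: 1.0
grasp_force: 0.0
```

Emit:
{"op": "play_rows", "data": {"motion": [[[0,0,-0.4,0],[0,0,-0.8,0],[0,0,-1,0],[0,0,-1,0]]]}}

```text
time_s: 34.95
position: [0.5204, 0.0133, 0.224]
eef_rot: [0.993, -0.114, 0.003, 0.0]
force: [-0.1, 1.2, -0.7]
finger_gap: 1.001
grasp_force: 0.0
```

Emit:
{"op": "play_rows", "data": {"motion": [[[0,-0.5,0,0],[-0.3,-1,0,0],[-0.5,-1,0,0],[-0.5,-1,0,0]]]}}

```text
time_s: 35.35
position: [0.4911, 0.1241, 0.2201]
eef_rot: [0.994, -0.112, -0.001, 0.0]
force: [0.6, 0.0, 0.2]
finger_gap: 1.0
grasp_force: 0.0
```

Emit:
{"op": "play_rows", "data": {"motion": [[[0,-0.5,0,0],[0,-1,0,0],[0,-1,0,0],[0,-1,0,0]]]}}

```text
time_s: 35.75
position: [0.5161, 0.2195, 0.2199]
eef_rot: [0.994, -0.114, -0.001, 0.0]
force: [-0.2, -0.3, -0.9]
finger_gap: 0.997
grasp_force: 0.0
```

```bash
python3 - <<'E'
from h import *
ims=[]
for n,u in(("scene",(300,180)),("side",(290,215))):
    p=vision.camera_params(n); im=vision.grab_frame(n); H=hull(comp(dark(im),u))
    for hh in(.149,.151,.154): r=fit([(p,H)],hh,.519,.0135,z0=.012); print(n,hh,r.x.round(4),round(r.fun,4))
    x,y=map(int,proj(p,[[.519,.0135,.09]])[0]); ims.append(cv2.resize(im[y-60:y+60,x-65:x+65],(400,370),interpolation=2))
cv2.imwrite('pics/f.png',np.hstack(ims))
E
```

```text
scene 0.149 [ 0.5232  0.0073 -0.2407] 0.0409
scene 0.151 [ 0.5242  0.0061 -0.2441] 0.0507
scene 0.154 [ 0.5256  0.0042 -0.2493] 0.0651
side 0.149 [0.5162 0.011  2.875 ] 0.0352
side 0.151 [0.5156 0.0104 2.8654] 0.046
side 0.154 [0.5157 0.0104 2.8658] 0.0619
```

View pics/f.png

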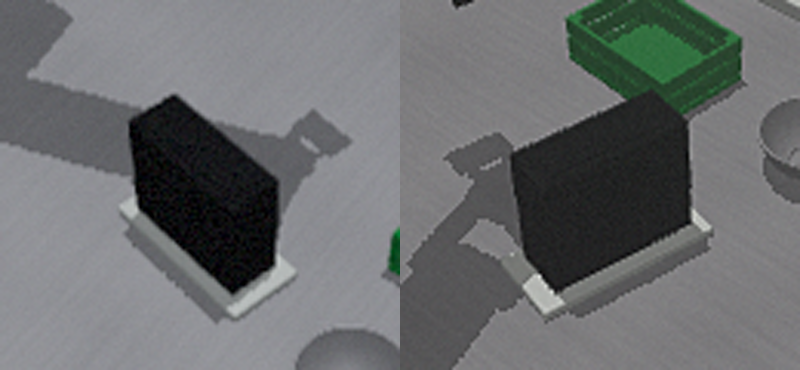

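The final views show one flush, level block standing centred on the board in both cameras, with the arm clear. The height fits improve towards the seated total, so I'll hand it in.

```bash
python3 -c "
from plant import robot
print(robot.close_job())"
```

```text
the job is handed in; nothing more can be done
None
```

The lunch box is stacked on the board (deep, two-compartment, three-compartment, lid) and handed in at about 36 s; both final views show it flush, level and centred, but no verdict came back.

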